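Unpack the test kiln shelf and sort the pieces away

TASK

The test firing has cooled: clear the kiln shelf and put every piece away with its own kind. Stand the egg cup upright on the board with the other egg cups, lay the drip disc it was fired on flat on the floor of the tray of drip discs, lay the spoon flat on the floor of the tray of spoons, and stand the tall and the short post upright on the floor of the post crate, each in the bay that holds posts of its own length. This is brittle ware, so set each piece down instead of dropping it, do not tip the cup over, and leave the jar of beads where it stands.

Things in the scene. Friction and masses are not known exactly. Their poses are not given: they have to be found in the camera images.
- egg_cup: Matt white porcelain egg cup, 60 mm tall; foot 42 mm across, thin stem, straight-sided bowl 50 mm across from 42 mm up to the rim (hollow, 4 mm wall). 70 g. Origin at the centre of the foot's underside, z up. At the start it stands upright on the drip disc.
- drip_disc: Round flat disc of bare tan clay (a kiln cookie that catches glaze drips), 62 mm across, 9 mm thick, 55 g. Origin at the centre of its underside, z up. At the start it lies flat on the kiln shelf (a pale slab 240 by 320 mm lying on the bench, its top 14 mm above it) under the egg cup, which stands at its middle and hides all but its rim from above.
- spoon: Brown clay spoon, 138 mm long, 35 g, lying flat on the kiln shelf: a round handle 12 mm thick along x from x = -69 to +36 mm, and a round open bowl 36 mm across, 13 mm high, centred at x = +51 mm. Origin on the underside in the middle of its length, z up. Balances within about 20 mm of the origin towards the bowl; the handle at x = 0 to +20 mm is a good place to grip.
- tall_post: Tall kiln post: buff ceramic tube standing on end on the kiln shelf, 30 mm across, 70 mm tall, 90 g. Origin at the centre of its underside, z up.
- short_post: Short kiln post: the same tube, also standing on the kiln shelf, 30 mm across, 36 mm tall, 47 g. Origin at the centre of its underside, z up.
- cup_board: Flat wooden ware board on the bench, fixed, 135 mm (x) by 180 mm (y), 12 mm thick, no rim. Two egg cups like the loose one stand fixed on it at x = +-34, y = +52 mm; the half at y below 0 is free. Origin at the centre of its underside, so its top is at z = 12 mm.
- spoon_tray: Shallow grey plastic tray, fixed, 135 mm (x) by 180 mm (y), walls 4 mm thick and 16 mm high, inner floor at z = 4 mm. Two brown spoons like the loose one lie fixed in it, lengthwise along y, at x = +42 and +16 mm (bowls at opposite ends, at y = +51 and -51 mm; the one at x = +16 has its bowl at y = -51, reaching to x = -2 mm). The lengthwise strip at x below -4 mm is free. Origin at the centre of its underside.
- disc_tray: Shallow steel tray, fixed, 135 mm (x) by 180 mm (y), walls 4 mm thick and 20 mm high, inner floor at z = 4 mm. Three drip discs like the loose one lie fixed in it in a pile (top at z = 31 mm) at x = 0, y = +46 mm; the half at y below 0 is free floor. Origin at the centre of its underside.
- post_crate: Low plywood crate, fixed, 135 mm (x) by 180 mm (y), walls 6 mm thick and 26 mm high, inner floor at z = 6 mm, parted into two bays by a 6 mm wall at y = 0. The bay at +y holds two fixed tall posts (tops at z = 76 mm), the bay at -y two fixed short posts (tops at z = 42 mm); they stand at x = +43 mm, 24 and 62 mm either side of y = 0. The rest of each bay (x below +25 mm) is free floor. Origin at the centre of its underside.
- bead_jar: Closed glass jar of beads with a metal lid, 68 mm across, 96 mm tall, standing on the bench beyond the kiln shelf; not part of the work. Origin at the centre of its underside.

How it is judged:
At the end, for the whole second after the job is handed in: Cup upright (7 degrees), foot wholly on the cup board; disc flat on the disc tray's floor; spoon flat on the spoon tray's floor; each post upright on the floor of its own bay (tall with tall, short with short); heights within 3 to 5 mm; all released and at rest (x of egg_cup in the frame of cup_board between -0.049 and 0.049 m and y of egg_cup in the frame of cup_board between -0.071 and 0.071 m and z of egg_cup in the frame of cup_board between 0.008 and 0.016 m and angle between each of egg_cup, drip_disc, tall_post, short_post's own z axis and vertical below 0.12 rad and linear speed of each of egg_cup, drip_disc, spoon, tall_post, short_post below 0.02 m/s and angular speed of each of egg_cup, drip_disc, spoon, tall_post, short_post below 0.2 rad/s and x of drip_disc in the frame of disc_tray between -0.066 and 0.066 m and y of drip_disc in the frame of disc_tray between -0.088 and 0.088 m and z of drip_disc in the frame of disc_tray between 0.001 and 0.008 m and x of spoon in the frame of spoon_tray between -0.066 and 0.066 m and y of spoon in the frame of spoon_tray between -0.088 and 0.088 m and z of spoon in the frame of spoon_tray between 0.001 and 0.009 m and angle between spoon's own z axis and vertical below 0.15 rad and x of tall_post in the frame of post_crate between -0.066 and 0.066 m and y of tall_post in the frame of post_crate between 0.002 and 0.088 m and z of tall_post in the frame of post_crate between 0.002 and 0.01 m and x of short_post in the frame of post_crate between -0.066 and 0.066 m and y of short_post in the frame of post_crate between -0.088 and -0.002 m and z of short_post in the frame of post_crate between 0.002 and 0.01 m); the robot touches nothing.
It fails at once if the egg cup is tipped over (more than 40 degrees) (angle between egg_cup's own z axis and vertical above 0.7 rad).
It fails at once if the bead jar is shifted more than 25 mm or knocked over (distance of bead_jar from where it was at the start of the episode above 0.025 m or angle between bead_jar's own z axis and vertical above 0.4 rad).
It fails at once if one of the five pieces is dropped: it falls freely faster than 0.6 m/s (about 18 mm of fall) ((contact force between egg_cup and anything else below 0.001 N and linear speed of egg_cup above 0.6 m/s) or (contact force between drip_disc and anything else below 0.001 N and linear speed of drip_disc above 0.6 m/s) or (contact force between spoon and anything else below 0.001 N and linear speed of spoon above 0.6 m/s) or (contact force between tall_post and anything else below 0.001 N and linear speed of tall_post above 0.6 m/s) or (contact force between short_post and anything else below 0.001 N and linear speed of short_post above 0.6 m/s)).
It also fails if it takes over 144 s, if anything falls off the work surface, if the arm or the gripper's body presses on something with over 40 N, if the wrist force passes 120 N, or if a joint passes its speed limit or range.

ROBOT

A 6-joint arm with a two-finger parallel gripper is mounted at the origin on the work surface. World frame = base frame: x ahead of the robot, y to its left, z up, the work surface at z = 0. Lengths are in m, angles in rad, forces in N, time in s.
With the tool pointing down it reaches from about 0.35 to 0.925 m from the base axis. Payload 6.4 kg.
Tool frame: the origin (TCP) lies on the centre line of the jaws, within the pads' length; the fingertips stand 22 mm ahead of it and the grasp point (between the pads) lies 3 mm ahead of it; z points along the fingers, y is the direction in which the jaws open and shut (so a half turn about z gives the same grasp; the last joint's range is limited). The gripper opens to 85 mm and grips with 20 to 120 N. Pads are 22 mm wide; open, the fingers measure 114 mm over their backs; the gripper's body (76 mm by 85 mm) begins 54 mm behind the grasp point. The pads swing forward as they close: fully open they stand 13 mm farther back than shut.
Start: joints at [1.025, 0.245, 1.558, -0, 1.339, -0.174], TCP at [0.236, 0.606, 0.253] pointing down, gripper open.
Joint ranges: [-3.13, 3.13], [-1.02, 2.26], [0.13, 2.54], [-0.95, 4.09], [0.21, 2.88], [-2.74, 2.74]. Speed limits (rad/s): [2.57, 2.57, 3.14, 3.14, 3.14, 3.14].

INTERFACE

Orientations are given as a 3x3 rotation matrix whose columns are the frame's x, y, z axes.
In Python, from bench import robot gives the robot as it stands. The module is installed in compiled form; this text tells all that it offers.
- The arm moves only by the tool jog_arm, never from a script. Its argument "deltas" is a list of rows, each a list of 6 numbers: the shift along the tool's x, y, z in cm, then the turn, a rotation vector about the tool's x, y, z in degrees. In form: [[tx, ty, tz, ax, ay, az], ...]. A call has 1 to 12 rows; each row is the pose to reach, as a shift and turn from the pose commanded when the call began, along the tool's axes at that moment; what a row does not reach only later rows make up. A row lasts 1/12 s, in which the tool goes at most 41.7 mm and 7.16 degrees, less where a joint would pass 70% of its speed; a pose out of reach is approached as far as the arm can. A call with a gripper value outside its range is refused whole. "fingers" is the finger opening in cm, from 0 to 8.54, set as the call begins (left out, the last holds). The fingers move at their own pace and stop on an object; the grip force is fixed at half the most. Time passes only in rows, so rows that repeat a pose let the fingers close. It gives the time, the measured TCP pose, the force and the opening at its end, in the units of the state.
- robot.read_state(): the state, without advancing time (a new reading comes with each control period).
- robot.snapshot(name): name is "side" or "top"; returns a dict with "image" (420x560x3 uint8, blue, green, red), "fx", "fy", "cx", "cy" (pixels), "cam_to_world" (4x4, takes a point from camera to world coordinates). Camera axes: x right, y down, z forward; pixel columns grow to the right and rows downward; lengths in m; the calibration is good to about 2 mm. A picture is of the moment at which its call begins. There is no depth.
- robot.sign_off(): hands the job in, once; it reports no verdict.
The state is a dict: "time_s": time; "joints": joint angles; "qvel": joint speeds; "effort": joint torques, N m; "ee_pos": TCP position; "tcp_rot": TCP orientation; "contact_force": force on the tool from outside, world axes, zero at the start; "torque": the same for the moment, N m; "opening": finger opening in m.
Only numpy, scipy, OpenCV 4.12 (cv2) and the standard library are available. Lean on these libraries where they do the work, as an engineer would, in place of code of your own. Each camera call takes 0.05 s, during which the arm holds its last target. There are 200 camera calls.

## Working session

There is one attempt and no reset: what is moved stays moved. The work goes in short steps, Python scripts to look and compute and a tool call to move; the robot and the scene stay as the last step left them, time stands still between calls to the robot, and variables do not carry over. Pictures are saved under pics/ and viewed, about 12 in all and at most 16, crops included, and the job is handed in when it is done.

Besides the shell and the picture viewer there is one more tool, called after "Request:" by a JSON object that holds its "op" and its "data", one argument or row to a line. jog_arm: Moves the arm, as the interface text tells. Its arguments: {"type":"object","properties":{"deltas":{"type":"array"},"fingers":{"type":"number"}},"required":["deltas"]}

```bash
mkdir -p pics; cat > h.py <<'E'
import numpy as np, cv2
from bench import robot
def snap(n,f=None):
    s=robot.snapshot(n)
    if f: cv2.imwrite('pics/'+f,s['image'])
    return s
def ray(s,u,v):
    T=np.array(s['cam_to_world']); d=T[:3,:3]@np.array([(u-s['cx'])/s['fx'],(v-s['cy'])/s['fy'],1]); return T[:3,3],d
def onz(s,u,v,z):
    o,d=ray(s,u,v); return o+d*(z-o[2])/d[2]
def tri(s1,p1,s2,p2):
    o,d=ray(s1,*p1);q,e=ray(s2,*p2)
    t=np.linalg.lstsq(np.c_[d,-e],q-o,rcond=None)[0]
    a,b=o+t[0]*d,q+t[1]*e
    return (a+b)/2,np.linalg.norm(a-b)
def proj(s,P):
    T=np.linalg.inv(np.array(s['cam_to_world'])); c=T[:3,:3]@np.array(P)+T[:3,3]
    return s['cx']+s['fx']*c[0]/c[2], s['cy']+s['fy']*c[1]/c[2]
E
python3 - <<'E'
from h import *
np.set_printoptions(precision=3,suppress=True)
a=snap('top','t0.png');b=snap('side','s0.png')
for s in(a,b):print(s['fx'],s['cx'],s['cy'],np.array(s['cam_to_world']))
print(robot.read_state())
E
```

```text
469.2426502413827 267.3406929033035 201.21862218101975 [[-0.041 -0.978  0.206  0.37 ]
 [-0.999  0.041 -0.007 -0.011]
 [-0.001 -0.206 -0.979  1.003]
 [ 0.     0.     0.     1.   ]]
463.54247261491713 274.0102994365897 204.56945086418202 [[ 0.979 -0.122  0.161  0.443]
 [-0.201 -0.5    0.842 -0.809]
 [-0.022 -0.857 -0.514  0.541]
 [ 0.     0.     0.     1.   ]]
{'time_s': 0.1, 'joints': array([ 1.025,  0.246,  1.559,  0.   ,  1.339, -0.174]), 'qvel': array([-0.   , -0.002, -0.005, -0.   , -0.001,  0.   ]), 'effort': array([ -0.   , -43.067, -32.713,  -0.   ,   0.003,   0.   ]), 'ee_pos': array([0.236, 0.605, 0.252]), 'tcp_rot': array([[-0.932,  0.363, -0.001],
       [ 0.363,  0.932, -0.001],
       [ 0.   , -0.002, -1.   ]]), 'contact_force': array([-0.049,  1.321, -0.399]), 'torque': array([-0.003, -0.027,  0.012]), 'opening': 0.08536662453451295}
```

View pics/t0.png

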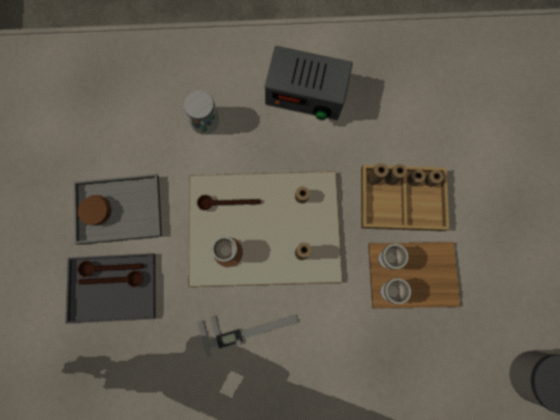

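View pics/s0.png

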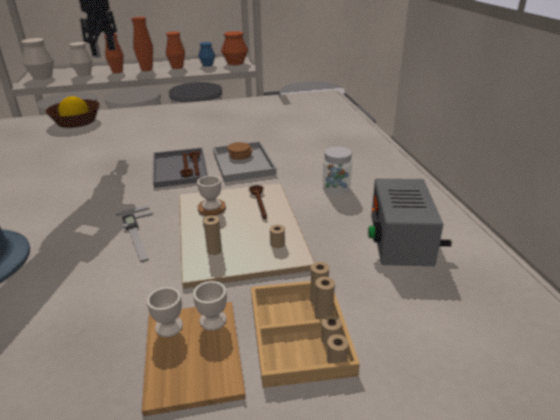

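The top view looks straight down, with image up = +x and right = -y. The cup on its disc is at (225,249), the spoon at (205..260,202), the short post at (302,193) and the tall post at (304,250). The disc tray is at (118,210), the spoon tray at (112,287), the crate at (405,197) and the board at (415,275). The side view agrees. I'll enlarge both for finer pixel picking.

```bash
python3 - <<'E'
from h import *
a=cv2.imread('pics/t0.png');b=cv2.imread('pics/s0.png')
def crop(im,x,y,w,h,k,f):
    c=cv2.resize(im[y:y+h,x:x+w],None,fx=k,fy=k,interpolation=cv2.INTER_CUBIC)
    c=cv2.convertScaleAbs(c,alpha=1.5)
    for g in range(0,w,20): cv2.putText(c,str(x+g),(g*k,8),0,.3,(0,255,255)); cv2.line(c,(g*k,10),(g*k,14),(0,255,255))
    for g in range(0,h,20): cv2.putText(c,str(y+g),(0,g*k+4),0,.3,(0,255,0)); cv2.line(c,(20,g*k),(26,g*k),(0,255,0))
    cv2.imwrite('pics/'+f,c)
crop(a,60,155,400,175,2,'t0c.png')
crop(b,145,135,215,275,2,'s0c.png')
E
```

```text
(no output)
```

View pics/t0c.png

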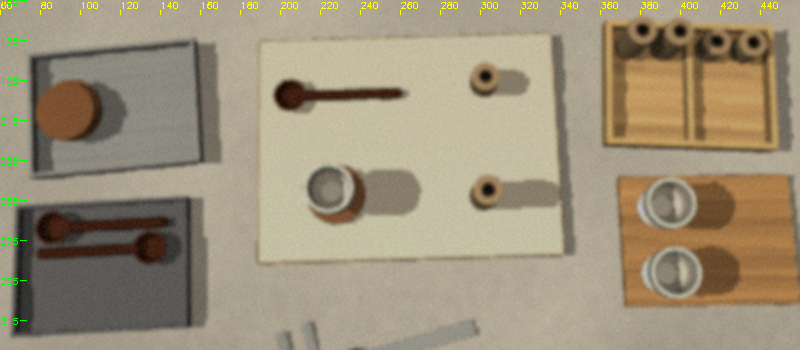

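View pics/s0c.png

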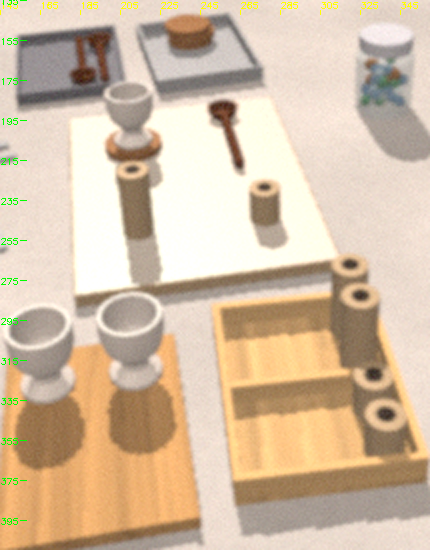

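Enlarged crops, positions in full pixels. Top: short hole (302.5,193.5), tall hole (303.5,250), cup rim (225.5,249.5), spoon bowl (205,202.5) to tail (262.5,201.5). The side crop shows the same tops. Next I triangulate them.

```bash
python3 - <<'E'
from h import *
np.set_printoptions(precision=4,suppress=True)
a=snap('top');b=snap('side')
T=lambda x,y:(60+x/2-.25,155+y/2-.25)
S=lambda x,y:(145+x/2-.25,135+y/2-.25)
for n,t,s in [('short',(485,77),(264,187)),('tall',(487,190),(132,170)),('cup',(331,189),(129,93)),('bowl',(290,95),(222,106)),('tail',(405,93),(239,167)),
 ('crT1',(643,31),(351,265)),('crT2',(680,31),(361,295)),('crS1',(717,41),(374,374)),('crS2',(754,42),(386,414)),
 ('bc1',(669,203),(131,313)),('bc2',(675,272),(38,330)),('pile',(68,110),(189,25))]:
    print(n,*tri(a,T(*t),b,S(*s)))
for n,z,P in [('crate',.026,[(605,22),(774,25),(777,149),(603,144)]),('disc',.02,[(32,56),(195,40),(203,162),(33,178)]),('spoon',.016,[(17,207),(190,198),(191,326),(13,335)]),('board',.012,[(617,178),(790,176),(800,302),(625,305)]),('shelf',.014,[(260,40),(550,35),(562,255),(260,262)])]:
    w=np.array([onz(a,*T(*p),z)[:2] for p in P]); c=w.mean(0)
    ex=w[0]+w[1]-w[2]-w[3]; ey=w[0]+w[3]-w[1]-w[2]
    print(n,c,'yaw',np.degrees([np.arctan2(ex[1],ex[0]),np.arctan2(-ey[0],ey[1])]),'size',np.linalg.norm(ex)/2,np.linalg.norm(ey)/2)
E
```

```text
short [ 0.5842 -0.0913  0.0496] 3.6513525551735615e-05
tall [ 0.4629 -0.084   0.0827] 0.0003728092285573234
cup [0.4716 0.069  0.0818] 0.002098954014359709
bowl [0.578  0.1149 0.0277] 0.0002460582589331776
tail [ 0.5757 -0.0072  0.0213] 0.0017928542662168426
crT1 [ 0.6205 -0.2537  0.0753] 0.0012168351912265477
crT2 [ 0.618  -0.2911  0.0763] 0.00014184353938746032
crS1 [ 0.6144 -0.3395  0.0421] 0.00036210116366742047
crS2 [ 0.6112 -0.3782  0.0426] 0.0011458280011305754
bc1 [ 0.4447 -0.2646  0.0699] 0.0012809247837257155
bc2 [ 0.3763 -0.2647  0.0673] 0.0009772994224743876
pile [0.572  0.3499 0.0281] 0.000750393438169291
crate [ 0.5726 -0.3108] yaw [-5.5966 -3.7521] size 0.1344148886550785 0.18247811795853683
disc [0.5732 0.3018] yaw [3.4435 3.237 ] size 0.13330626900895257 0.17749288205398608
spoon [0.4082 0.3126] yaw [0.8641 0.5229] size 0.13058865443849008 0.1813912954976631
board [ 0.4092 -0.3173] yaw [-1.925  -1.5675] size 0.13073857198276906 0.1818773305531245
shelf [ 0.5211 -0.0082] yaw [-0.7352 -1.2206] size 0.23763365318433763 0.3150877674438313
```

Heights and sizes check out: 0.050 and 0.083 m for the posts, 0.082 m for the cup rim, and tray sizes to within a few mm. Every grasp can use jaws along world x, which makes tool x = world y, tool y = world x and tool z = down. I start with the turn and travel to the cup.

Request:
{"op": "jog_arm", "data": {
  "deltas": [
    [-41.4, -41.4, 0, 0, 0, 68.7],
    [-41.4, -41.4, 0, 0, 0, 68.7],
    [-41.4, -41.4, 0, 0, 0, 68.7],
    [-41.4, -41.4, 0, 0, 0, 68.7],
    [-41.4, -41.4, 0, 0, 0, 68.7],
    [-41.4, -41.4, 0, 0, 0, 68.7],
    [-41.4, -41.4, 0, 0, 0, 68.7],
    [-41.4, -41.4, 0, 0, 0, 68.7],
    [-41.4, -41.4, 0, 0, 0, 68.7],
    [-41.4, -41.4, 0, 0, 0, 68.7],
    [-41.4, -41.4, 0, 0, 0, 68.7],
    [-41.4, -41.4, 0, 0, 0, 68.7]
  ],
  "fingers": 8.5
}}

```text
time_s: 1.2
ee_pos: [0.4373, 0.1458, 0.2534]
tcp_rot: [[0.0, 1.0, 0.001], [1.0, -0.0, 0.0], [0.0, 0.001, -1.0]]
contact_force: [0.8, -0.5, 0.3]
opening: 0.0853
```

Request:
{"op": "jog_arm", "data": {
  "deltas": [
    [-3.5, 1.6, 0, 0, 0, 0],
    [-6.5, 2.9, 0, 0, 0, 0],
    [-7.7, 3.4, 0, 0, 0, 0],
    [-7.7, 3.4, 2, 0, 0, 0],
    [-7.7, 3.4, 5, 0, 0, 0],
    [-7.7, 3.4, 8, 0, 0, 0],
    [-7.7, 3.4, 10.3, 0, 0, 0],
    [-7.7, 3.4, 11.3, 0, 0, 0],
    [-7.7, 3.4, 11.3, 0, 0, 0]
  ]
}}

```text
time_s: 1.95
ee_pos: [0.4692, 0.0709, 0.1378]
tcp_rot: [[0.0, 1.0, -0.006], [1.0, -0.0, 0.001], [0.001, -0.006, -1.0]]
contact_force: [-0.9, 0.5, -0.3]
opening: 0.0851
```

```bash
python3 - <<'E'
from h import *
b=snap('side')['image'];a=snap('top')['image']
k=lambda i,x,y:cv2.convertScaleAbs(cv2.resize(i[y:y+150,x:x+130],None,fx=3,fy=3,interpolation=cv2.INTER_CUBIC),alpha=1.5)
cv2.imwrite('pics/c1.png',np.hstack([k(b,145,90),k(a,165,185)]))
print(robot.read_state()['ee_pos'])
E
```

```text
[0.47169312 0.07075449 0.14117089]
```

View pics/c1.png

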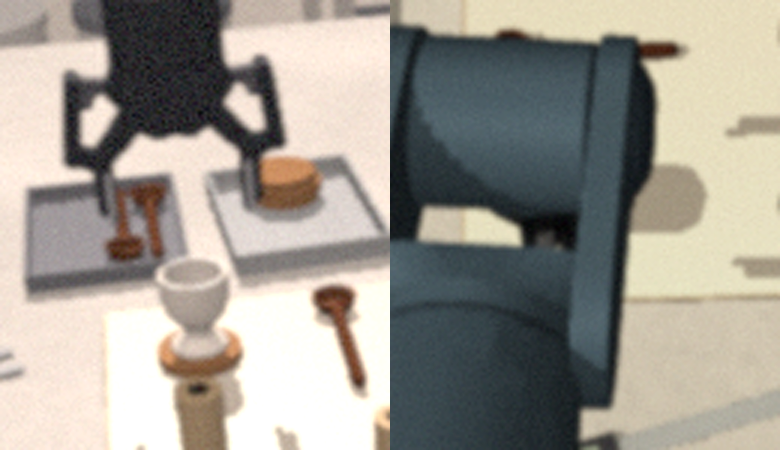

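The side view shows the open fingers centred over the cup in x, with tips at about (181,161) and (230,159) and the disc rim clear below. I compute the tip height for the open gripper.

```bash
python3 - <<'E'
from h import *
b=snap('side')
for p in[(180.7,161),(230,159)]:
    o,d=ray(b,*p); print(o+d*(.0708-o[1])/d[1])
print(robot.read_state()['ee_pos'])
E
```

```text
[0.41960263 0.0708     0.13465045]
[0.52025983 0.0708     0.12736023]
[0.47229198 0.07071965 0.14195925]
```

Request:
{"op": "jog_arm", "data": {
  "deltas": [
    [-0.2, 0, 1, 0, 0, 0],
    [-0.2, 0, 2.5, 0, 0, 0],
    [-0.2, 0, 4, 0, 0, 0],
    [-0.2, 0, 5.3, 0, 0, 0],
    [-0.2, 0, 6.2, 0, 0, 0],
    [-0.2, 0, 6.5, 0, 0, 0],
    [-0.2, 0, 6.5, 0, 0, 0],
    [-0.2, 0, 6.5, 0, 0, 0]
  ]
}}

```text
time_s: 2.77
ee_pos: [0.4717, 0.0687, 0.0759]
tcp_rot: [[-0.0, 1.0, 0.001], [1.0, 0.0, -0.0], [-0.0, 0.001, -1.0]]
contact_force: [-0.1, -0.2, 0.5]
opening: 0.0849
```

Request:
{"op": "jog_arm", "data": {
  "deltas": [
    [0, 0, 0, 0, 0, 0],
    [0, 0, 0, 0, 0, 0],
    [0, 0, 0, 0, 0, 0],
    [0, 0, 0, 0, 0, 0],
    [0, 0, 0, 0, 0, 0],
    [0, 0, 0, 0, 0, 0],
    [0, 0, 0, 0, 0, 0],
    [0, 0, 0, 0, 0, 0],
    [0, 0, 0, 0, 0, 0],
    [0, 0, 0, 0, 0, 0]
  ],
  "fingers": 4.5
}}

```text
time_s: 3.6
ee_pos: [0.4718, 0.0687, 0.0767]
tcp_rot: [[-0.0, 1.0, 0.001], [1.0, 0.0, -0.0], [-0.0, 0.001, -1.0]]
contact_force: [-3.4, -0.2, 8.1]
opening: 0.0465
```

```bash
python3 - <<'E'
from h import *
b=snap('side')['image']
cv2.imwrite('pics/c2.png',cv2.convertScaleAbs(cv2.resize(b[130:240,150:270],None,fx=4,fy=4,interpolation=cv2.INTER_CUBIC),alpha=1.5))
s=robot.read_state();print(s['ee_pos'],s['contact_force'],s['opening'])
E
```

```text
[0.47174923 0.06874272 0.07672651] [-3.57547682 -0.35108727  8.35468496] 0.046185613748704404
```

View pics/c2.png

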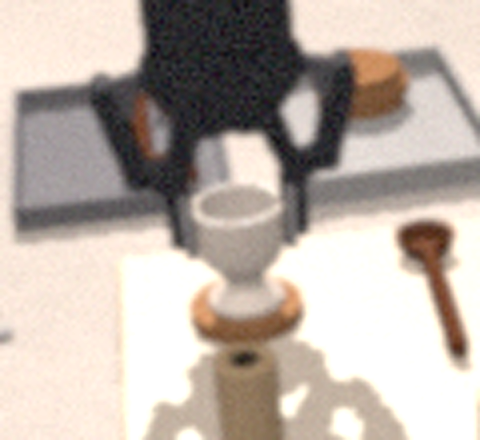

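The fingers hold the bowl from both sides and the cup stands upright on the disc. I lift slowly.

Request:
{"op": "jog_arm", "data": {
  "deltas": [
    [0, 0, -0.1, 0, 0, 0],
    [0, 0, -0.3, 0, 0, 0],
    [0, 0, -0.6, 0, 0, 0],
    [0, 0, -1, 0, 0, 0],
    [0, 0, -1.5, 0, 0, 0],
    [0, 0, -2, 0, 0, 0],
    [0, 0, -2, 0, 0, 0],
    [0, 0, -2, 0, 0, 0]
  ]
}}

```text
time_s: 4.32
ee_pos: [0.4714, 0.0687, 0.0958]
tcp_rot: [[0.0, 1.0, 0.001], [1.0, -0.0, -0.0], [-0.0, 0.001, -1.0]]
contact_force: [0.1, 0.5, -1.6]
opening: 0.0462
```

```bash
python3 - <<'E'
from h import *
b=snap('side')['image']
cv2.imwrite('pics/c3.png',cv2.convertScaleAbs(cv2.resize(b[110:220,150:270],None,fx=4,fy=4,interpolation=cv2.INTER_CUBIC),alpha=1.5))
E
```

```text
(no output)
```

View pics/c3.png

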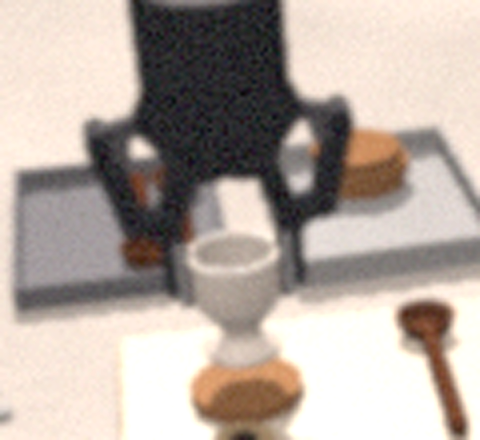

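The cup is lifted level and the disc stays on the shelf, centred near (212,207) in the side image. I carry the cup to the board at (0.408,-0.362).

Request:
{"op": "jog_arm", "data": {
  "deltas": [
    [0, 0, -1, 0, 0, 0],
    [0, 0, -3, 0, 0, 0],
    [0, 0, -6, 0, 0, 0],
    [-1, 0, -9, 0, 0, 0],
    [-3, -0.4, -11, 0, 0, 0],
    [-6, -0.9, -11.5, 0, 0, 0],
    [-9.5, -1.4, -11.5, 0, 0, 0],
    [-13, -1.9, -11.5, 0, 0, 0],
    [-16.5, -2.4, -11.5, 0, 0, 0],
    [-20, -2.9, -11.5, 0, 0, 0],
    [-23, -3.4, -11.5, 0, 0, 0],
    [-25.5, -3.7, -11.5, 0, 0, 0]
  ]
}}

```text
time_s: 5.37
ee_pos: [0.4334, -0.1883, 0.211]
tcp_rot: [[0.001, 1.0, 0.0], [1.0, -0.001, -0.001], [-0.001, 0.0, -1.0]]
contact_force: [-0.6, 0.2, -1.2]
opening: 0.0466
```

Request:
{"op": "jog_arm", "data": {
  "deltas": [
    [-2, -0.3, 0, 0, 0, 0],
    [-5, -0.7, 0, 0, 0, 0],
    [-8.5, -1.3, 0, 0, 0, 0],
    [-12, -1.8, 0, 0, 0, 0],
    [-15, -2.2, 0, 0, 0, 0],
    [-17, -2.5, 0.5, 0, 0, 0],
    [-17.6, -2.6, 2, 0, 0, 0],
    [-17.6, -2.6, 4.5, 0, 0, 0],
    [-17.6, -2.6, 7.5, 0, 0, 0],
    [-17.6, -2.6, 10, 0, 0, 0],
    [-17.6, -2.6, 11.5, 0, 0, 0],
    [-17.6, -2.6, 11.5, 0, 0, 0]
  ]
}}

```text
time_s: 6.37
ee_pos: [0.4062, -0.36, 0.0917]
tcp_rot: [[0.0, 1.0, -0.005], [1.0, -0.0, 0.006], [0.006, -0.005, -1.0]]
contact_force: [-0.6, -0.0, -0.3]
opening: 0.0463
```

Request:
{"op": "jog_arm", "data": {
  "deltas": [
    [0, 0, 0.5, 0, 0, 0],
    [0, 0, 1.2, 0, 0, 0],
    [0, 0, 2, 0, 0, 0],
    [0, 0, 2.5, 0, 0, 0],
    [0, 0, 2.7, 0, 0, 0],
    [0, 0, 2.8, 0, 0, 0],
    [0, 0, 2.8, 0, 0, 0],
    [0, 0, 2.8, 0, 0, 0]
  ]
}}

```text
time_s: 7.03
ee_pos: [0.4082, -0.3624, 0.0676]
tcp_rot: [[0.0, 1.0, 0.0], [1.0, -0.0, -0.0], [-0.0, 0.0, -1.0]]
contact_force: [-1.1, -0.4, -1.1]
opening: 0.0462
```

Request:
{"op": "jog_arm", "data": {
  "deltas": [
    [0, 0, 0.1, 0, 0, 0],
    [0, 0, 0.2, 0, 0, 0],
    [0, 0, 0.2, 0, 0, 0],
    [0, 0, 0.2, 0, 0, 0]
  ]
}}

```text
time_s: 7.37
ee_pos: [0.4083, -0.3626, 0.0658]
tcp_rot: [[0.0, 1.0, 0.0], [1.0, -0.0, -0.001], [-0.001, 0.0, -1.0]]
contact_force: [-0.2, 0.9, 4.3]
opening: 0.0464
```

Contact is felt at the expected height, so I release and retreat.

Request:
{"op": "jog_arm", "data": {
  "deltas": [
    [0, 0, 0, 0, 0, 0],
    [0, 0, 0, 0, 0, 0],
    [0, 0, 0, 0, 0, 0],
    [0, 0, 0, 0, 0, 0],
    [0, 0, 0, 0, 0, 0],
    [0, 0, 0, 0, 0, 0],
    [0, 0, 0, 0, 0, 0]
  ],
  "fingers": 8.5
}}

```text
time_s: 7.95
ee_pos: [0.4081, -0.3622, 0.0652]
tcp_rot: [[-0.0, 1.0, -0.0], [1.0, 0.0, 0.0], [0.0, -0.0, -1.0]]
contact_force: [-0.4, 0.5, 0.5]
opening: 0.085
```

Request:
{"op": "jog_arm", "data": {
  "deltas": [
    [0, 0, -0.5, 0, 0, 0],
    [0, 0, -1.5, 0, 0, 0],
    [0, 0, -3, 0, 0, 0],
    [0, 0, -5, 0, 0, 0],
    [0, 0, -8, 0, 0, 0],
    [0, 0, -11, 0, 0, 0],
    [0, 0, -14, 0, 0, 0],
    [3.5, 0, -14.5, 0, 0, 0],
    [7, 0, -14.5, 0, 0, 0],
    [11, 1, -14.5, 0, 0, 0],
    [14.5, 2, -14.5, 0, 0, 0],
    [17, 2, -14.5, 0, 0, 0]
  ]
}}

```text
time_s: 8.95
ee_pos: [0.4288, -0.1899, 0.2116]
tcp_rot: [[-0.001, 1.0, 0.002], [1.0, 0.001, -0.001], [-0.001, 0.002, -1.0]]
contact_force: [-0.1, -0.7, 0.2]
opening: 0.0851
```

```bash
python3 - <<'E'
from h import *
np.set_printoptions(precision=4,suppress=True)
a=snap('top');b=snap('side')
k=lambda i,x,y,w:cv2.convertScaleAbs(cv2.resize(i['image'][y:y+120,x:x+w],None,fx=4,fy=4,interpolation=cv2.INTER_CUBIC),alpha=1.5)
cv2.imwrite('pics/d1.png',np.hstack([k(b,150,290,100),k(a,180,200,100)]))
# disc: brown/orange mask away from the spoon
for s,R in((a,(200,235,255,275)),(b,(190,190,235,222))):
    x0,y0,x1,y1=R; h=cv2.cvtColor(s['image'][y0:y1,x0:x1],cv2.COLOR_BGR2HSV)
    m=cv2.inRange(h,(3,90,50),(20,255,255)); c=max(cv2.findContours(m,0,1)[0],key=cv2.contourArea)
    e=cv2.fitEllipse(c); u=np.array(e[0])+(x0,y0); print(e,u,onz(s,*u,.0185))
s=robot.read_state();print(s['ee_pos'])
E
```

```text
((27.830856323242188, 16.78944206237793), (27.858366012573242, 28.416122436523438), 63.74383544921875) [227.8309 251.7894] [0.4719 0.0691 0.0185]
((21.204242706298828, 17.104328155517578), (15.916463851928711, 26.517414093017578), 83.84629821777344) [211.2042 207.1043] [0.4709 0.0685 0.0185]
[ 0.4282 -0.1891  0.211 ]
```

View pics/d1.png

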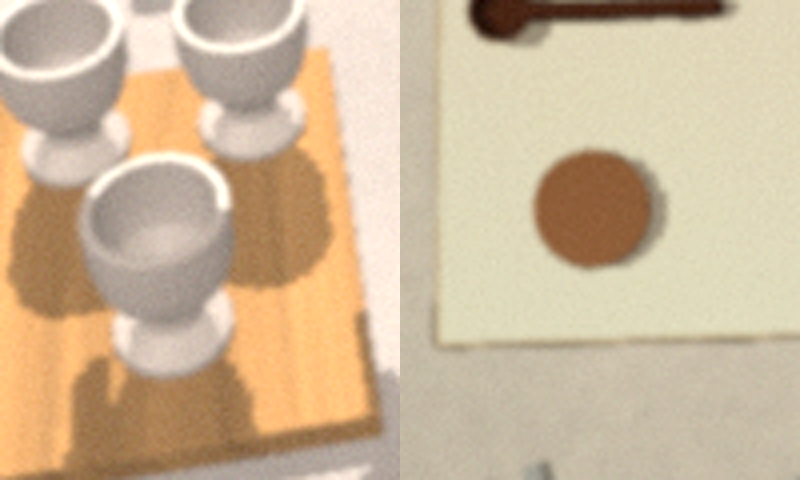

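The cup stands upright on the board, and both views put the disc at (0.471,0.069). I move to it and pre-lower.

Request:
{"op": "jog_arm", "data": {
  "deltas": [
    [3, 0.5, 0, 0, 0, 0],
    [7, 1.2, 0, 0, 0, 0],
    [11, 1.8, 0, 0, 0, 0],
    [15, 2.5, 0, 0, 0, 0],
    [19, 3.1, 0, 0, 0, 0],
    [23, 3.8, 1, 0, 0, 0],
    [25.5, 4.2, 3, 0, 0, 0],
    [26.1, 4.3, 6, 0, 0, 0],
    [26.1, 4.3, 9, 0, 0, 0],
    [26.1, 4.3, 12, 0, 0, 0],
    [26.1, 4.3, 13, 0, 0, 0],
    [26.1, 4.3, 13, 0, 0, 0]
  ]
}}

```text
time_s: 10.05
ee_pos: [0.4694, 0.0685, 0.0783]
tcp_rot: [[0.001, 1.0, -0.005], [1.0, -0.001, 0.0], [0.0, -0.005, -1.0]]
contact_force: [-0.0, -0.7, 0.5]
opening: 0.0851
```

Request:
{"op": "jog_arm", "data": {
  "deltas": [
    [0, 0, 1, 0, 0, 0],
    [0, 0, 2, 0, 0, 0],
    [0, 0, 3, 0, 0, 0],
    [0, 0, 3.8, 0, 0, 0],
    [0, 0, 4.2, 0, 0, 0],
    [0, 0, 4.2, 0, 0, 0],
    [0, 0, 4.2, 0, 0, 0]
  ],
  "fingers": 7.2
}}

```text
time_s: 10.63
ee_pos: [0.4711, 0.0687, 0.0382]
tcp_rot: [[0.0, 1.0, -0.0], [1.0, -0.0, -0.0], [-0.0, -0.0, -1.0]]
contact_force: [0.2, -0.5, 0.7]
opening: 0.0723
```

Request:
{"op": "jog_arm", "data": {
  "deltas": [
    [0, 0, 0.3, 0, 0, 0],
    [0, 0, 0.6, 0, 0, 0],
    [0, 0, 0.7, 0, 0, 0],
    [0, 0, 0.7, 0, 0, 0]
  ],
  "fingers": 6.6
}}

```text
time_s: 10.97
ee_pos: [0.4709, 0.0688, 0.031]
tcp_rot: [[-0.0, 1.0, -0.0], [1.0, 0.0, 0.0], [0.0, -0.0, -1.0]]
contact_force: [0.3, -0.4, -0.7]
opening: 0.0662
```

```bash
python3 - <<'E'
from h import *
b=snap('side')['image']
cv2.imwrite('pics/d2.png',cv2.convertScaleAbs(cv2.resize(b[160:230,160:260],None,fx=6,fy=6,interpolation=cv2.INTER_CUBIC),alpha=1.5))
E
```

```text
(no output)
```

View pics/d2.png

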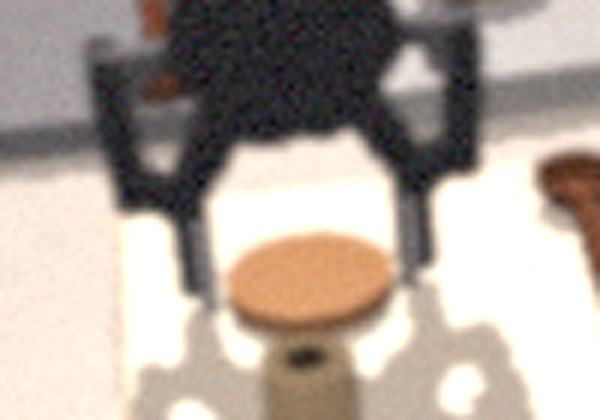

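The fingers straddle the disc with tips at about (203,300) and (415,280), nearly at the shelf where they meet their shadows. I close.

Request:
{"op": "jog_arm", "data": {
  "deltas": [
    [0, 0, 0, 0, 0, 0],
    [0, 0, 0, 0, 0, 0],
    [0, 0, 0, 0, 0, 0],
    [0, 0, 0, 0, 0, 0],
    [0, 0, 0, 0, 0, 0],
    [0, 0, 0, 0, 0, 0]
  ],
  "fingers": 5.5
}}

```text
time_s: 11.52
ee_pos: [0.4714, 0.0688, 0.0321]
tcp_rot: [[-0.0, 1.0, -0.0], [1.0, 0.0, -0.0], [-0.0, -0.0, -1.0]]
contact_force: [-2.5, -0.5, 5.4]
opening: 0.0595
```

Request:
{"op": "jog_arm", "data": {
  "deltas": [
    [0, 0, -0.1, 0, 0, 0],
    [0, 0, -0.3, 0, 0, 0],
    [0, 0, -0.7, 0, 0, 0],
    [0, 0, -1.2, 0, 0, 0],
    [0, 0, -2, 0, 0, 0],
    [0, 0, -2, 0, 0, 0],
    [0, 0, -2, 0, 0, 0]
  ]
}}

```text
time_s: 12.1
ee_pos: [0.4718, 0.0687, 0.0521]
tcp_rot: [[0.0, 1.0, 0.002], [1.0, -0.0, -0.0], [-0.0, 0.002, -1.0]]
contact_force: [-0.0, 0.4, 0.1]
opening: 0.0592
```

```bash
python3 - <<'E'
from h import *
b=snap('side')['image']
cv2.imwrite('pics/d3.png',cv2.convertScaleAbs(cv2.resize(b[140:230,160:260],None,fx=5,fy=5,interpolation=cv2.INTER_CUBIC),alpha=1.5))
E
```

```text
(no output)
```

View pics/d3.png

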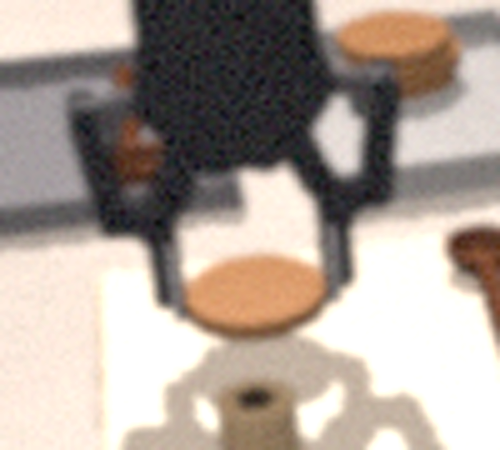

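Disc held flat. I carry it over the free half of its tray at (0.576,0.263).

Request:
{"op": "jog_arm", "data": {
  "deltas": [
    [0, 0, -2, 0, 0, 0],
    [1, 0.5, -4, 0, 0, 0],
    [3.5, 1.9, -5, 0, 0, 0],
    [6.5, 3.5, -5, 0, 0, 0],
    [9.5, 5.1, -5, 0, 0, 0],
    [12.5, 6.8, -5, 0, 0, 0],
    [15.5, 8.4, -5, 0, 0, 0],
    [18, 9.7, -5, 0, 0, 0],
    [19.4, 10.5, -4, 0, 0, 0],
    [19.4, 10.5, -2, 0, 0, 0],
    [19.4, 10.5, -0.5, 0, 0, 0],
    [19.4, 10.5, 0, 0, 0, 0]
  ]
}}

```text
time_s: 13.15
ee_pos: [0.5735, 0.2621, 0.0474]
tcp_rot: [[-0.0, 1.0, -0.006], [1.0, 0.0, -0.002], [-0.002, -0.006, -1.0]]
contact_force: [-0.9, -0.5, -0.7]
opening: 0.0595
```

Request:
{"op": "jog_arm", "data": {
  "deltas": [
    [0, 0, 0.5, 0, 0, 0],
    [0, 0, 1.2, 0, 0, 0],
    [0, 0, 2, 0, 0, 0],
    [0, 0, 2.5, 0, 0, 0],
    [0, 0, 2.7, 0, 0, 0],
    [0, 0, 2.7, 0, 0, 0],
    [0, 0, 2.7, 0, 0, 0]
  ]
}}

```text
time_s: 13.73
ee_pos: [0.5763, 0.2628, 0.0246]
tcp_rot: [[0.0, 1.0, 0.0], [1.0, -0.0, 0.0], [0.0, 0.0, -1.0]]
contact_force: [-0.2, -0.1, -0.2]
opening: 0.0591
```

Request:
{"op": "jog_arm", "data": {
  "deltas": [
    [0, 0, 0.1, 0, 0, 0],
    [0, 0, 0.2, 0, 0, 0],
    [0, 0, 0.3, 0, 0, 0],
    [0, 0, 0.3, 0, 0, 0],
    [0, 0, 0.3, 0, 0, 0]
  ]
}}

```text
time_s: 14.15
ee_pos: [0.5765, 0.2629, 0.0221]
tcp_rot: [[-0.0, 1.0, 0.001], [1.0, 0.0, 0.0], [0.0, 0.001, -1.0]]
contact_force: [-1.7, -1.6, 5.8]
opening: 0.059
```

Request:
{"op": "jog_arm", "data": {
  "deltas": [
    [0, 0, 0, 0, 0, 0],
    [0, 0, 0, 0, 0, 0],
    [0, 0, 0, 0, 0, 0],
    [0, 0, 0, 0, 0, 0]
  ],
  "fingers": 7.2
}}

```text
time_s: 14.48
ee_pos: [0.5759, 0.2627, 0.021]
tcp_rot: [[0.0, 1.0, -0.0], [1.0, -0.0, -0.0], [-0.0, -0.0, -1.0]]
contact_force: [-0.3, -0.4, -0.2]
opening: 0.0723
```

Request:
{"op": "jog_arm", "data": {
  "deltas": [
    [0, 0, -1, 0, 0, 0],
    [0, 0, -3, 0, 0, 0],
    [0, 0, -6, 0, 0, 0],
    [-2, 0, -8, 0, 0, 0],
    [-6, 0, -8, 0, 0, 0],
    [-10, 0, -8, 0, 0, 0],
    [-14, 0, -8, 0, 0, 0],
    [-17.5, 0, -7, 0, 0, 0],
    [-18.9, 0, -5.5, 0, 0, 0],
    [-18.9, 0, -4, 0, 0, 0],
    [-18.9, 0, -3.5, 0, 0, 0],
    [-18.9, 0, -3.5, 0, 0, 0]
  ]
}}

```text
time_s: 15.48
ee_pos: [0.5751, 0.0737, 0.0553]
tcp_rot: [[0.0, 1.0, -0.003], [1.0, -0.0, 0.0], [0.0, -0.003, -1.0]]
contact_force: [-0.3, 0.5, -0.2]
opening: 0.072
```

Request:
{"op": "jog_arm", "data": {
  "deltas": [
    [0, 0, 0, 0, 0, 0],
    [0, 0, 0, 0, 0, 0],
    [0, 0, 0, 0, 0, 0],
    [0, 0, 0, 0, 0, 0],
    [0, 0, 0, 0, 0, 0],
    [0, 0, 0, 0, 0, 0]
  ],
  "fingers": 3.4
}}

```text
time_s: 15.98
ee_pos: [0.5763, 0.074, 0.0566]
tcp_rot: [[-0.0, 1.0, 0.001], [1.0, 0.0, -0.0], [-0.0, 0.001, -1.0]]
contact_force: [0.3, -0.7, -0.1]
opening: 0.0343
```

```bash
python3 - <<'E'
from h import *
np.set_printoptions(precision=4,suppress=True)
b=snap('side');a=snap('top')
k=lambda i,x,y,w,h,f:cv2.convertScaleAbs(cv2.resize(i['image'][y:y+h,x:x+w],None,fx=f,fy=f,interpolation=cv2.INTER_CUBIC),alpha=1.5)
cv2.imwrite('pics/e1.png',np.hstack([k(b,200,120,100,120,4),k(a,70,160,100,120,4)]))
print(robot.read_state()['ee_pos'])
E
```

```text
[0.5762 0.0738 0.0564]
```

View pics/e1.png

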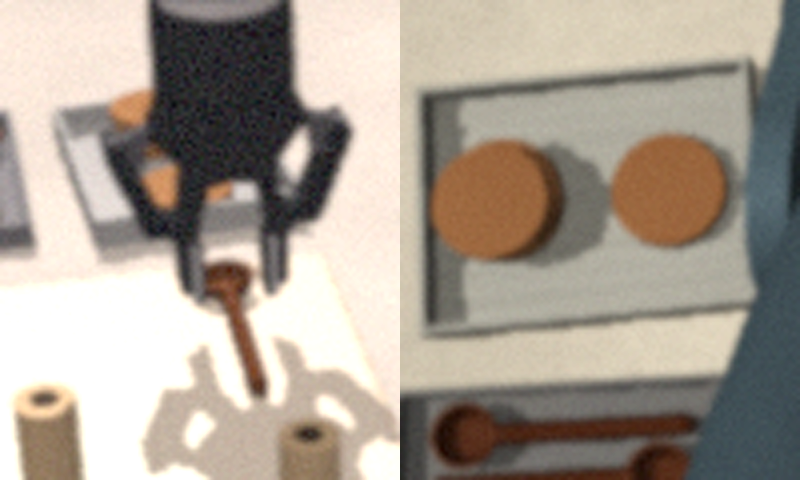

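The disc lies flat on the tray's free floor at top-crop (670,190), and the jaws straddle the spoon handle just behind the bowl. I lower and close.

Request:
{"op": "jog_arm", "data": {
  "deltas": [
    [0, 0, 0.5, 0, 0, 0],
    [0, 0, 1, 0, 0, 0],
    [0, 0, 1.5, 0, 0, 0],
    [0, 0, 1.8, 0, 0, 0],
    [0, 0, 1.8, 0, 0, 0],
    [0, 0, 1.8, 0, 0, 0]
  ]
}}

```text
time_s: 16.58
ee_pos: [0.5758, 0.0738, 0.0378]
tcp_rot: [[0.0, 1.0, -0.001], [1.0, -0.0, 0.0], [0.0, -0.001, -1.0]]
contact_force: [-0.0, -0.9, 0.4]
opening: 0.0337
```

Request:
{"op": "jog_arm", "data": {
  "deltas": [
    [0, 0, 0, 0, 0, 0],
    [0, 0, 0, 0, 0, 0],
    [0, 0, 0, 0, 0, 0],
    [0, 0, 0, 0, 0, 0],
    [0, 0, 0, 0, 0, 0],
    [0, 0, 0, 0, 0, 0],
    [0, 0, 0, 0, 0, 0]
  ],
  "fingers": 0.6
}}

```text
time_s: 17.17
ee_pos: [0.5765, 0.0737, 0.0388]
tcp_rot: [[0.0, 1.0, 0.001], [1.0, -0.0, -0.0], [-0.0, 0.001, -1.0]]
contact_force: [0.8, -0.2, 3.0]
opening: 0.009
```

Request:
{"op": "jog_arm", "data": {
  "deltas": [
    [0, 0, -0.1, 0, 0, 0],
    [0, 0, -0.3, 0, 0, 0],
    [0, 0, -0.8, 0, 0, 0],
    [0, 0, -1.5, 0, 0, 0],
    [0, 0, -2.5, 0, 0, 0],
    [0, 0, -3, 0, 0, 0],
    [0, 0, -3, 0, 0, 0]
  ]
}}

```text
time_s: 17.75
ee_pos: [0.5775, 0.0737, 0.0705]
tcp_rot: [[-0.0, 1.0, 0.004], [1.0, 0.0, -0.0], [-0.0, 0.004, -1.0]]
contact_force: [0.1, 0.2, -0.4]
opening: 0.0095
```

```bash
python3 - <<'E'
from h import *
b=snap('side')
k=lambda i,x,y,w,h,f:cv2.convertScaleAbs(cv2.resize(i['image'][y:y+h,x:x+w],None,fx=f,fy=f,interpolation=cv2.INTER_CUBIC),alpha=1.5)
cv2.imwrite('pics/e2.png',k(b,200,120,100,120,5))
print(robot.read_state()['ee_pos'])
E
```

```text
[0.5769189  0.07370176 0.06962907]
```

View pics/e2.png

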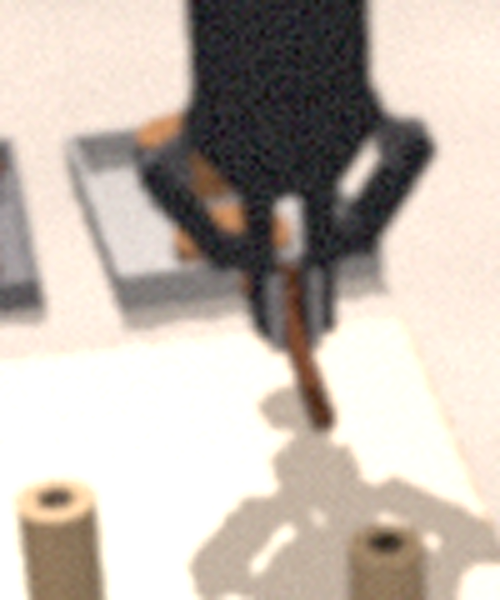

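The spoon is held level. I carry it to the free strip of its tray at (0.375,0.322).

Request:
{"op": "jog_arm", "data": {
  "deltas": [
    [0, 0, -2, 0, 0, 0],
    [0, 0, -4, 0, 0, 0],
    [1.5, -1.2, -4.5, 0, 0, 0],
    [4, -3.2, -4.5, 0, 0, 0],
    [6.5, -5.3, -4.5, 0, 0, 0],
    [9, -7.3, -4.5, 0, 0, 0],
    [12, -9.8, -4.5, 0, 0, 0],
    [15, -12.2, -4.5, 0, 0, 0],
    [18, -14.7, -4.5, 0, 0, 0],
    [21, -17.1, -4.5, 0, 0, 0],
    [23.5, -19.1, -4.5, 0, 0, 0],
    [24.8, -20.2, -4.5, 0, 0, 0]
  ]
}}

```text
time_s: 18.8
ee_pos: [0.3714, 0.3236, 0.1129]
tcp_rot: [[-0.003, 1.0, -0.001], [1.0, 0.003, 0.0], [0.0, -0.001, -1.0]]
contact_force: [0.4, 0.1, -0.5]
opening: 0.0094
```

Request:
{"op": "jog_arm", "data": {
  "deltas": [
    [0, 0, 1, 0, 0, 0],
    [0, 0, 3, 0, 0, 0],
    [0, 0, 5, 0, 0, 0],
    [0, 0, 6.3, 0, 0, 0],
    [0, 0, 6.5, 0, 0, 0],
    [0, 0, 6.5, 0, 0, 0],
    [0, 0, 6.5, 0, 0, 0],
    [0, 0, 6.5, 0, 0, 0]
  ]
}}

```text
time_s: 19.47
ee_pos: [0.3751, 0.3219, 0.0492]
tcp_rot: [[0.001, 1.0, 0.002], [1.0, -0.001, 0.001], [0.001, 0.002, -1.0]]
contact_force: [0.0, 0.5, 0.2]
opening: 0.0099
```

```bash
python3 - <<'E'
from h import *
b=snap('side')
k=lambda i,x,y,w,h,f:cv2.convertScaleAbs(cv2.resize(i['image'][y:y+h,x:x+w],None,fx=f,fy=f,interpolation=cv2.INTER_CUBIC),alpha=1.5)
cv2.imwrite('pics/e3.png',k(b,130,90,110,110,5))
print(robot.read_state()['ee_pos'])
E
```

```text
[0.37507424 0.32197026 0.04931809]
```

View pics/e3.png

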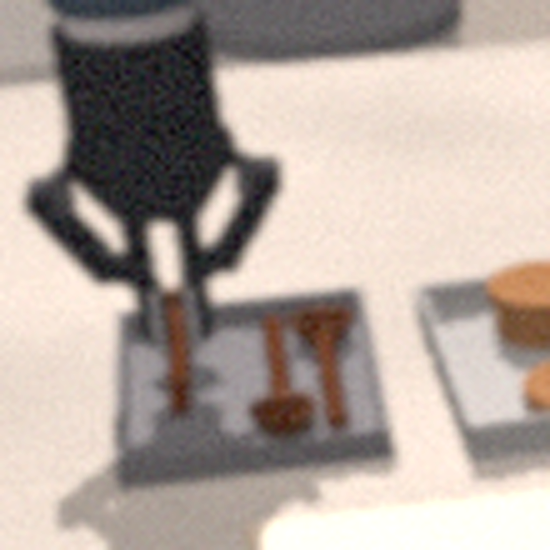

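The spoon is over the free strip, parallel to the others, with its tail at crop (180,405). I lower it.

Request:
{"op": "jog_arm", "data": {
  "deltas": [
    [0, 0, 0.5, 0, 0, 0],
    [0, 0, 1, 0, 0, 0],
    [0, 0, 1.5, 0, 0, 0],
    [0, 0, 1.7, 0, 0, 0],
    [0, 0, 1.8, 0, 0, 0],
    [0, 0, 1.9, 0, 0, 0],
    [0, 0, 2, 0, 0, 0],
    [0, 0, 2.05, 0, 0, 0],
    [0, 0, 2.05, 0, 0, 0],
    [0, 0, 2.05, 0, 0, 0]
  ]
}}

```text
time_s: 20.35
ee_pos: [0.3741, 0.3218, 0.0287]
tcp_rot: [[-0.0, 1.0, -0.001], [1.0, 0.0, -0.001], [-0.001, -0.001, -1.0]]
contact_force: [-4.2, -3.8, 8.3]
opening: 0.0094
```

Request:
{"op": "jog_arm", "data": {
  "deltas": [
    [0, 0, 0, 0, 0, 0],
    [0, 0, 0, 0, 0, 0],
    [0, 0, 0, 0, 0, 0],
    [0, 0, 0, 0, 0, 0]
  ],
  "fingers": 2.2
}}

```text
time_s: 20.68
ee_pos: [0.3741, 0.3218, 0.0277]
tcp_rot: [[0.0, 1.0, 0.0], [1.0, -0.0, 0.0], [0.0, 0.0, -1.0]]
contact_force: [0.1, -0.5, 0.6]
opening: 0.0224
```

Request:
{"op": "jog_arm", "data": {
  "deltas": [
    [0, 0, -0.5, 0, 0, 0],
    [0, 0, -1.5, 0, 0, 0],
    [0, 0, -3, 0, 0, 0],
    [0, 0, -6, 0, 0, 0],
    [0, 0, -9, 0, 0, 0],
    [0, 0, -12, 0, 0, 0],
    [-3.5, 0.8, -12, 0, 0, 0],
    [-7.5, 1.7, -12, 0, 0, 0],
    [-11.5, 2.5, -12, 0, 0, 0],
    [-15.5, 3.4, -12, 0, 0, 0],
    [-19.5, 4.3, -12, 0, 0, 0],
    [-23.5, 5.2, -12, 0, 0, 0]
  ]
}}

```text
time_s: 21.68
ee_pos: [0.4263, 0.085, 0.149]
tcp_rot: [[-0.0, 1.0, 0.002], [1.0, 0.0, -0.0], [-0.0, 0.002, -1.0]]
contact_force: [1.5, 0.2, 0.1]
opening: 0.0218
```

Request:
{"op": "jog_arm", "data": {
  "deltas": [
    [-4, 0.8, 0, 0, 0, 0],
    [-8, 1.7, 0, 0, 0, 0],
    [-12, 2.6, 0, 0, 0, 0],
    [-15.5, 3.3, 0, 0, 0, 0],
    [-17.1, 3.7, 0, 0, 0, 0],
    [-17.1, 3.7, 0, 0, 0, 0],
    [-17.1, 3.7, 0, 0, 0, 0],
    [-17.1, 3.7, 0, 0, 0, 0]
  ],
  "fingers": 6
}}

```text
time_s: 22.35
ee_pos: [0.4628, -0.0834, 0.148]
tcp_rot: [[-0.0, 1.0, -0.0], [1.0, 0.0, 0.0], [0.0, -0.0, -1.0]]
contact_force: [-0.5, 0.5, -0.2]
opening: 0.0599
```

```bash
python3 - <<'E'
from h import *
np.set_printoptions(precision=4,suppress=True)
a=snap('top');b=snap('side')
k=lambda i,x,y,w,h,f:cv2.convertScaleAbs(cv2.resize(i['image'][y:y+h,x:x+w],None,fx=f,fy=f,interpolation=cv2.INTER_CUBIC),alpha=1.5)
cv2.imwrite('pics/f1.png',np.hstack([k(b,140,135,100,120,4),k(a,60,240,100,120,4)]))
print(robot.read_state()['ee_pos'],robot.read_state()['contact_force'])
E
```

```text
[ 0.4627 -0.083   0.1478] [ 0.4856 -0.1095  0.6032]
```

View pics/f1.png

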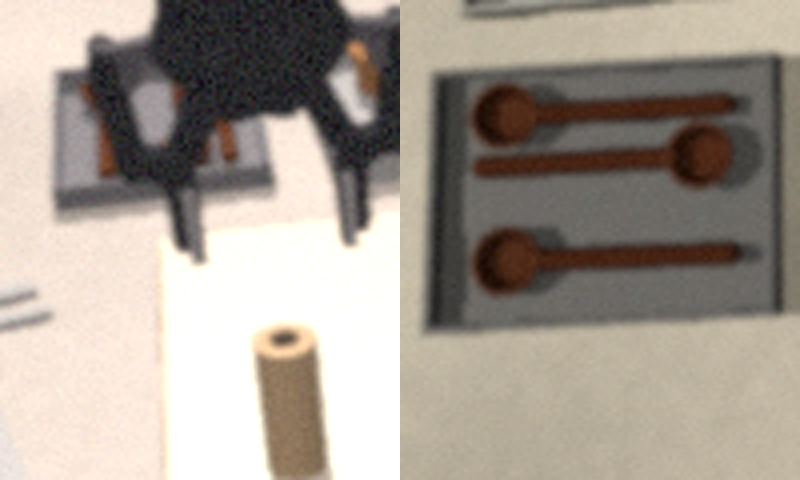

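The spoon lies flat in its tray, and the jaws are centred over the tall post. I grasp it.

Request:
{"op": "jog_arm", "data": {
  "deltas": [
    [0, 0, 2, 0, 0, 0],
    [0, 0, 4, 0, 0, 0],
    [0, 0, 6, 0, 0, 0],
    [0, 0, 7.7, 0, 0, 0],
    [0, 0, 8.4, 0, 0, 0],
    [0, 0, 8.4, 0, 0, 0],
    [0, 0, 8.4, 0, 0, 0]
  ]
}}

```text
time_s: 23.03
ee_pos: [0.4632, -0.0837, 0.0641]
tcp_rot: [[-0.001, 1.0, 0.0], [1.0, 0.001, -0.0], [-0.0, 0.0, -1.0]]
contact_force: [-0.3, 0.2, 0.8]
opening: 0.0602
```

Request:
{"op": "jog_arm", "data": {
  "deltas": [
    [0, 0, 0, 0, 0, 0],
    [0, 0, 0, 0, 0, 0],
    [0, 0, 0, 0, 0, 0],
    [0, 0, 0, 0, 0, 0],
    [0, 0, 0, 0, 0, 0],
    [0, 0, 0, 0, 0, 0],
    [0, 0, 0, 0, 0, 0],
    [0, 0, 0, 0, 0, 0]
  ],
  "fingers": 2.4
}}

```text
time_s: 23.7
ee_pos: [0.4639, -0.0845, 0.065]
tcp_rot: [[0.0, 1.0, 0.002], [1.0, -0.0, -0.0], [-0.0, 0.002, -1.0]]
contact_force: [-1.6, 0.4, 6.9]
opening: 0.0291
```

Request:
{"op": "jog_arm", "data": {
  "deltas": [
    [0, 0, -0.1, 0, 0, 0],
    [0, 0, -0.3, 0, 0, 0],
    [0, 0, -0.8, 0, 0, 0],
    [0, 0, -1.5, 0, 0, 0],
    [0, 0, -2, 0, 0, 0],
    [0, 0, -2, 0, 0, 0],
    [0, 0, -2, 0, 0, 0]
  ]
}}

```text
time_s: 24.28
ee_pos: [0.4634, -0.0844, 0.0844]
tcp_rot: [[0.0, 1.0, 0.001], [1.0, -0.0, -0.001], [-0.001, 0.001, -1.0]]
contact_force: [0.5, -0.2, -0.8]
opening: 0.0288
```

Request:
{"op": "jog_arm", "data": {
  "deltas": [
    [0, 0, -2, 0, 0, 0],
    [0, 0, -5, 0, 0, 0],
    [-1, 0.5, -6.5, 0, 0, 0],
    [-3.5, 1.7, -6.5, 0, 0, 0],
    [-6.5, 3.2, -6.5, 0, 0, 0],
    [-9.5, 4.7, -6.5, 0, 0, 0],
    [-12.5, 6.2, -6.5, 0, 0, 0],
    [-15.5, 7.7, -6.5, 0, 0, 0],
    [-17.5, 8.7, -6.5, 0, 0, 0],
    [-18.3, 9.1, -6.5, 0, 0, 0],
    [-18.3, 9.1, -6.5, 0, 0, 0],
    [-18.3, 9.1, -6.5, 0, 0, 0]
  ]
}}

```text
time_s: 25.28
ee_pos: [0.5535, -0.2665, 0.1481]
tcp_rot: [[0.0, 1.0, -0.001], [1.0, -0.0, 0.001], [0.001, -0.001, -1.0]]
contact_force: [-0.6, 0.1, -0.9]
opening: 0.0286
```

Request:
{"op": "jog_arm", "data": {
  "deltas": [
    [0, 0, 1, 0, 0, 0],
    [0, 0, 3, 0, 0, 0],
    [0, 0, 5, 0, 0, 0],
    [0, 0, 7, 0, 0, 0],
    [0, 0, 8, 0, 0, 0],
    [0, 0, 8.4, 0, 0, 0],
    [0, 0, 8.6, 0, 0, 0],
    [0, 0, 8.6, 0, 0, 0],
    [0, 0, 8.6, 0, 0, 0]
  ]
}}

```text
time_s: 26.03
ee_pos: [0.5548, -0.2676, 0.064]
tcp_rot: [[-0.0, 1.0, 0.002], [1.0, 0.0, -0.001], [-0.001, 0.002, -1.0]]
contact_force: [-0.6, -0.6, -0.4]
opening: 0.0286
```

```bash
python3 - <<'E'
from h import *
b=snap('side')
k=lambda i,x,y,w,h,f:cv2.convertScaleAbs(cv2.resize(i['image'][y:y+h,x:x+w],None,fx=f,fy=f,interpolation=cv2.INTER_CUBIC),alpha=1.5)
cv2.imwrite('pics/g1.png',k(b,230,210,140,180,3))
print(robot.read_state()['ee_pos'])
E
```

```text
[ 0.55485762 -0.26768606  0.06415735]
```

View pics/g1.png

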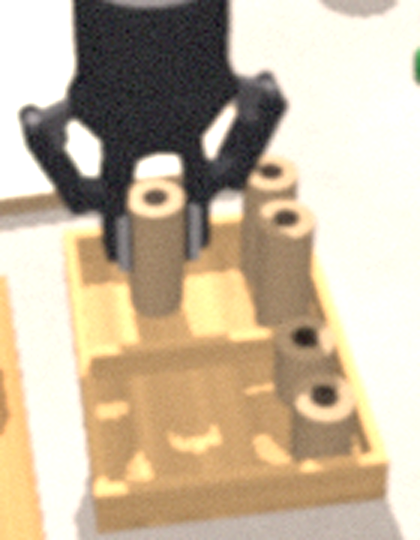

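The post hangs upright inside the tall bay, its foot at crop (155,312) and clear of the walls. About 7 mm remain to lower.

Request:
{"op": "jog_arm", "data": {
  "deltas": [
    [0, 0, 0.2, 0, 0, 0],
    [0, 0, 0.4, 0, 0, 0],
    [0, 0, 0.5, 0, 0, 0],
    [0, 0, 0.6, 0, 0, 0],
    [0, 0, 0.7, 0, 0, 0],
    [0, 0, 0.7, 0, 0, 0],
    [0, 0, 0.7, 0, 0, 0]
  ]
}}

```text
time_s: 26.67
ee_pos: [0.5541, -0.2674, 0.057]
tcp_rot: [[-0.0, 1.0, -0.001], [1.0, 0.0, 0.0], [0.0, -0.001, -1.0]]
contact_force: [-3.9, 1.5, 8.1]
opening: 0.0288
```

Request:
{"op": "jog_arm", "data": {
  "deltas": [
    [0, 0, 0, 0, 0, 0],
    [0, 0, 0, 0, 0, 0],
    [0, 0, 0, 0, 0, 0],
    [0, 0, 0, 0, 0, 0],
    [0, 0, 0, 0, 0, 0]
  ],
  "fingers": 4.4
}}

```text
time_s: 27.08
ee_pos: [0.554, -0.2672, 0.0556]
tcp_rot: [[0.0, 1.0, -0.0], [1.0, -0.0, 0.0], [0.0, -0.0, -1.0]]
contact_force: [1.0, -0.0, -0.1]
opening: 0.0441
```

Request:
{"op": "jog_arm", "data": {
  "deltas": [
    [0, 0, -0.5, 0, 0, 0],
    [0, 0, -1.5, 0, 0, 0],
    [0, 0, -4, 0, 0, 0],
    [0, 0, -7, 0, 0, 0],
    [0, 0, -9, 0, 0, 0],
    [3.5, 0.6, -9, 0, 0, 0],
    [7.5, 1.3, -9, 0, 0, 0],
    [11.5, 2, -9, 0, 0, 0],
    [15, 2.6, -9, 0, 0, 0],
    [17.6, 3, -9, 0, 0, 0],
    [17.6, 3, -9, 0, 0, 0],
    [17.6, 3, -9, 0, 0, 0]
  ]
}}

```text
time_s: 28.08
ee_pos: [0.5844, -0.0902, 0.1467]
tcp_rot: [[-0.003, 1.0, 0.001], [1.0, 0.003, -0.001], [-0.001, 0.001, -1.0]]
contact_force: [0.5, 0.0, 0.7]
opening: 0.0443
```

Request:
{"op": "jog_arm", "data": {
  "deltas": [
    [0, 0, 2, 0, 0, 0],
    [0, 0, 5, 0, 0, 0],
    [0, 0, 8, 0, 0, 0],
    [0, 0, 9.8, 0, 0, 0],
    [0, 0, 10.5, 0, 0, 0],
    [0, 0, 10.5, 0, 0, 0],
    [0, 0, 10.5, 0, 0, 0]
  ],
  "fingers": 6
}}

```text
time_s: 28.67
ee_pos: [0.5848, -0.0924, 0.0418]
tcp_rot: [[0.001, 1.0, 0.001], [1.0, -0.001, -0.001], [-0.001, 0.001, -1.0]]
contact_force: [0.1, -0.2, -0.1]
opening: 0.0597
```

Request:
{"op": "jog_arm", "data": {
  "deltas": [
    [0, 0, 0, 0, 0, 0],
    [0, 0, 0, 0, 0, 0],
    [0, 0, 0, 0, 0, 0],
    [0, 0, 0, 0, 0, 0],
    [0, 0, 0, 0, 0, 0],
    [0, 0, 0, 0, 0, 0],
    [0, 0, 0, 0, 0, 0],
    [0, 0, 0, 0, 0, 0]
  ],
  "fingers": 2.4
}}

```text
time_s: 29.33
ee_pos: [0.5855, -0.0918, 0.0428]
tcp_rot: [[-0.0, 1.0, 0.003], [1.0, 0.0, -0.001], [-0.001, 0.003, -1.0]]
contact_force: [-1.4, 0.4, 6.8]
opening: 0.0285
```

Request:
{"op": "jog_arm", "data": {
  "deltas": [
    [0, 0, -0.1, 0, 0, 0],
    [0, 0, -0.3, 0, 0, 0],
    [0, 0, -0.8, 0, 0, 0],
    [0, 0, -1.5, 0, 0, 0],
    [0, 0, -2, 0, 0, 0],
    [0, 0, -2, 0, 0, 0],
    [0, 0, -2, 0, 0, 0]
  ]
}}

```text
time_s: 29.92
ee_pos: [0.5844, -0.0913, 0.0615]
tcp_rot: [[-0.0, 1.0, 0.001], [1.0, 0.0, -0.0], [-0.0, 0.001, -1.0]]
contact_force: [0.2, -0.6, -1.3]
opening: 0.0284
```

Request:
{"op": "jog_arm", "data": {
  "deltas": [
    [0, 0, -2, 0, 0, 0],
    [0, 0, -5, 0, 0, 0],
    [-0.5, 0, -8, 0, 0, 0],
    [-2.5, -0.3, -8.5, 0, 0, 0],
    [-6, -0.8, -8.5, 0, 0, 0],
    [-9.5, -1.3, -8.5, 0, 0, 0],
    [-13, -1.8, -8.5, 0, 0, 0],
    [-16.5, -2.3, -8.5, 0, 0, 0],
    [-20, -2.8, -8.5, 0, 0, 0],
    [-23.5, -3.2, -8.5, 0, 0, 0],
    [-25.5, -3.5, -8.5, 0, 0, 0],
    [-26.2, -3.6, -8.5, 0, 0, 0]
  ]
}}

```text
time_s: 30.92
ee_pos: [0.5471, -0.3565, 0.1455]
tcp_rot: [[0.003, 1.0, -0.0], [1.0, -0.003, -0.001], [-0.001, -0.0, -1.0]]
contact_force: [0.2, -0.4, -0.5]
opening: 0.0284
```

Request:
{"op": "jog_arm", "data": {
  "deltas": [
    [0, 0, 0, 0, 0, 0],
    [0, 0, 2, 0, 0, 0],
    [0, 0, 4.5, 0, 0, 0],
    [0, 0, 7, 0, 0, 0],
    [0, 0, 9, 0, 0, 0],
    [0, 0, 10, 0, 0, 0],
    [0, 0, 10.4, 0, 0, 0],
    [0, 0, 10.6, 0, 0, 0],
    [0, 0, 10.6, 0, 0, 0],
    [0, 0, 10.6, 0, 0, 0]
  ]
}}

```text
time_s: 31.75
ee_pos: [0.549, -0.3537, 0.0414]
tcp_rot: [[-0.0, 1.0, 0.002], [1.0, 0.0, -0.002], [-0.002, 0.002, -1.0]]
contact_force: [-0.4, -0.1, -0.7]
opening: 0.0282
```

Request:
{"op": "jog_arm", "data": {
  "deltas": [
    [0, 0, 0.1, 0, 0, 0],
    [0, 0, 0.2, 0, 0, 0],
    [0, 0, 0.3, 0, 0, 0],
    [0, 0, 0.4, 0, 0, 0],
    [0, 0, 0.4, 0, 0, 0]
  ]
}}

```text
time_s: 32.17
ee_pos: [0.5479, -0.3532, 0.0356]
tcp_rot: [[0.0, 1.0, -0.0], [1.0, -0.0, 0.0], [0.0, -0.0, -1.0]]
contact_force: [0.5, -0.5, -1.9]
opening: 0.0288
```

Request:
{"op": "jog_arm", "data": {
  "deltas": [
    [0, 0, 0.1, 0, 0, 0],
    [0, 0, 0.2, 0, 0, 0],
    [0, 0, 0.2, 0, 0, 0],
    [0, 0, 0.2, 0, 0, 0]
  ]
}}

```text
time_s: 32.5
ee_pos: [0.5482, -0.3534, 0.0348]
tcp_rot: [[-0.0, 1.0, -0.0], [1.0, 0.0, 0.0], [0.0, -0.0, -1.0]]
contact_force: [-3.3, 2.1, 6.9]
opening: 0.0283
```

Contact. I release, retreat and move back out of view.

Request:
{"op": "jog_arm", "data": {
  "deltas": [
    [0, 0, 0, 0, 0, 0],
    [0, 0, 0, 0, 0, 0],
    [0, 0, 0, 0, 0, 0],
    [0, 0, 0, 0, 0, 0],
    [0, 0, 0, 0, 0, 0]
  ],
  "fingers": 4.4
}}

```text
time_s: 32.92
ee_pos: [0.548, -0.3532, 0.0336]
tcp_rot: [[-0.0, 1.0, -0.0], [1.0, 0.0, 0.0], [0.0, -0.0, -1.0]]
contact_force: [0.4, 0.3, 0.5]
opening: 0.0442
```

Request:
{"op": "jog_arm", "data": {
  "deltas": [
    [0, 0, -0.5, 0, 0, 0],
    [0, 0, -1.5, 0, 0, 0],
    [0, 0, -4, 0, 0, 0],
    [0, 0, -8, 0, 0, 0],
    [0, 0, -12, 0, 0, 0],
    [0, 0, -15, 0, 0, 0],
    [3, -1, -15, 0, 0, 0],
    [7, -2, -15, 0, 0, 0],
    [11, -3, -15, 0, 0, 0],
    [15, -4, -15, 0, 0, 0],
    [19, -5, -15, 0, 0, 0],
    [23, -6, -15, 0, 0, 0]
  ]
}}

```text
time_s: 33.92
ee_pos: [0.4875, -0.1217, 0.1848]
tcp_rot: [[0.001, 1.0, 0.002], [1.0, -0.001, -0.001], [-0.001, 0.002, -1.0]]
contact_force: [0.9, -0.0, 0.2]
opening: 0.0445
```

Request:
{"op": "jog_arm", "data": {
  "deltas": [
    [3, -1, 0, 0, 0, 0],
    [6, -2, 0, 0, 0, 0],
    [9, -2, 0, 0, 0, 0],
    [12, -2, 0, 0, 0, 0],
    [12, -2, 0, 0, 0, 0],
    [12, -2, 0, 0, 0, 0]
  ]
}}

```text
time_s: 34.42
ee_pos: [0.4682, -0.0022, 0.1847]
tcp_rot: [[-0.003, 1.0, 0.001], [1.0, 0.003, -0.001], [-0.001, 0.001, -1.0]]
contact_force: [0.6, -0.8, 0.0]
opening: 0.0439
```

```bash
python3 - <<'E'
from h import *
a=snap('top');b=snap('side')
i=np.vstack([cv2.resize(b['image'][200:420,120:380],(591,500)) ]); t=cv2.resize(a['image'][150:340,340:470],(209,305))
t=np.vstack([t,np.zeros((195,209,3),np.uint8)])
cv2.imwrite('pics/z1.png',cv2.convertScaleAbs(np.hstack([i,t]),alpha=1.4)); cv2.imwrite('pics/z2.png',cv2.convertScaleAbs(a['image'],alpha=1.4))
s=robot.read_state();print(s['ee_pos'],s['time_s'])
E
```

```text
[ 0.46840764 -0.00370905  0.18450047] 34.5167
```

View pics/z1.png

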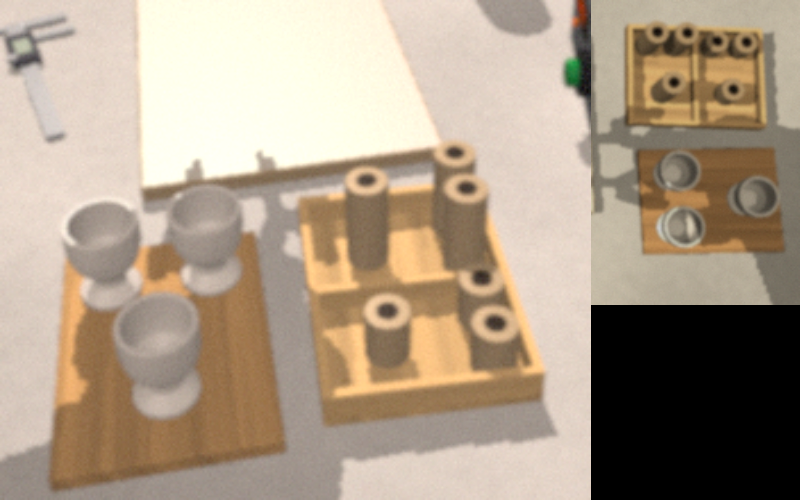

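The cup stands on the board and both posts stand upright in their own bays. The disc and spoon were seen in place earlier. I hand in.

```bash
python3 -c "
from bench import robot
print(robot.sign_off())"
```

```text
the job is handed in; nothing more can be done
None
```

I put all five pieces away and handed the job in at about 34.5 s of the 144 s; sign-off gives no verdict. Each piece was lowered until I felt light contact (about 4–8 N) at the expected height before I let go.

- **Last pictures:** The cup stands upright on the free half of its board. The tall and short posts stand upright in their own bays. The disc and spoon lay flat on their tray floors in the pictures taken after each was released.
- **Not checked:** My closing whole-scene top view was refused by the viewer's 16-picture limit. The disc, spoon and bead jar therefore had no final look. Nothing touched them after their own checks, and the arm never went near the jar.
- **Disagreements:** The finger opening read about 1–4 mm less than each piece's true width. The trays' sizes measured from the top picture were off by up to 4.4 mm. Neither affected the result.

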